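# Push the stuck plug out of the adapter tube

## Task

An orange plug is stuck in the black adapter tube. Lift the yellow-handled push rod out of its rack, lower it upright into the black tube and, keeping hold of it, push the plug out of the bottom into the white tray, going down until the rod's collar rests on the tube's rim; then let go and leave the rod standing in the tube. Leave the blue plug in the silver tube where it is.

Things in the scene. Friction and masses are not known exactly. Their poses are not given: they have to be found in the camera images.
- rod_grip (a point): Centre of the push rod's round yellow handle (28 mm wide, 60 tall), z up along the rod. Below: collar 54 mm wide, 8 thick, underside 38 mm below this point; shaft 16 mm wide, tapered tip 110 mm below. 0.16 kg. Hangs by its collar in a grey rack (top 75 mm up, this point 113 mm up), lifts straight out. A black-handled rod 110 mm away, same handle, has a 40 mm shaft: too thick for the tube.
- tube_mouth (a point): Centre of the black tube's upper rim, 140 mm above the table, z up. Fixed upright tube: outside 46 mm, bore 36 mm, 60 mm long, open at both ends, on two dark posts over its own white tray (110 mm square, floor 5 mm, walls 26 mm high). Three sprung brass pads low in the bore grip the plug and yield when it is pushed down. A silver tube of the same size stands on a like stand nearby.
- plug_center (a point): Centre of the orange plug, a slick plastic cylinder 33 mm wide and 26 mm tall, z along its axis, 0.03 kg, in the black tube with its top about 17 mm below the rim. A push down of about 10 to 20 N with the rod drives it out; it drops into the tray when the rod's collar is still 10 to 20 mm above the rim (with the collar on the rim, the shaft's tip is 12 mm below the tube's lower end).
- blue_plug_center (a point): Centre of the blue plug, same size, in the silver tube; it is to stay there.

How it is judged:
By the outcome, as a careful person would: the job done as asked, in the order asked, and still so for the second after the job is handed in, with the robot touching nothing.
It also fails if it takes over 43 s, if anything falls off the work surface, if the arm or the gripper's body presses on something with over 40 N, if the wrist force passes 120 N, or if a joint passes its speed limit or range.

## Robot

A 7-joint arm with a two-finger parallel gripper is mounted at the origin on the work surface. World frame = base frame: x ahead of the robot, y to its left, z up, the work surface at z = 0. Lengths are in m, angles in rad, forces in N, time in s.
With the tool pointing down it reaches from about 0.35 to 0.775 m from the base axis. Payload 3.1 kg.
Tool frame: the origin (TCP) lies at the very end of the fingers, on their centre line; the grasp point (between the pads) lies 19 mm behind it; z points along the fingers, y is the line along which they close (so a half turn about z gives the same grasp; the last joint's range is limited). The gripper opens to 85 mm and grips with 20 to 120 N. Pads are 22 mm wide; open, the fingers measure 114 mm over their backs; the gripper's body (76 mm by 85 mm) begins 54 mm behind the grasp point. The pads swing forward as they close: fully open they stand 13 mm farther back than shut.
Start: joints at [1.105, 0.311, 0.014, 1.512, -0.004, 1.319, -0.027], TCP at [0.226, -0.501, 0.231] pointing down, gripper open.
Joint ranges: [-2.7, 2.7], [-0.3, 1.91], [-1.27, 1.3], [0.12, 2.57], [-1.44, 4.58], [0.2, 2.03], [-3.05, 3.05]. Speed limits (rad/s): [2.79, 2.79, 3.14, 3.14, 3.14, 3.14, 3.14].

## Interface

Orientations are given as a 3x3 rotation matrix whose columns are the frame's x, y, z axes.
In Python, from workcell import arm gives the robot as it stands.
- The arm moves only by the tool carry_out, never from a script. Its argument "deltas" is a list of rows, each a list of 3 entries, a list of its own where there are three numbers: the shift along the tool's x, y, z in m, then the turn, a rotation vector about the tool's x, y, z in degrees, then the finger opening in m, from 0 to 0.0854. In form: [[[tx, ty, tz], [ax, ay, az], jaw], ...]. A call has 1 to 8 rows; each row is the pose to reach, as a shift and turn from the pose commanded when the call began, along the tool's axes at that moment; what a row does not reach only later rows make up. A row lasts 1/8 s, in which the tool goes at most 62.5 mm and 10.7 degrees, less where a joint would pass 70% of its speed; a pose out of reach is approached as far as the arm can. A call with a gripper value outside its range is refused whole. The fingers move at their own pace and stop on an object; the grip force is fixed at half the most. Time passes only in rows, so rows that repeat a pose let the fingers close. It gives the time, the measured TCP pose, the force, the opening and the grip force at its end, in the units of the state.
- arm.sense(): the state, without advancing time (a new reading comes with each control period).
- arm.camera(name): name is "scene" or "side" or "wrist"; returns the picture (480x640x3 uint8, red, green, blue); there is no depth.
- arm.camera_model(name): a dict with "vfov" (degrees; the focal length in pixels is half the picture's height over the tangent of half this angle, whatever the lens; pixels are square), "cx", "cy" (the principal point, pixels), "cam_to_world" (4x4, takes a point from camera to world coordinates). Camera axes: x right, y down, z forward; pixel columns grow to the right and rows downward; lengths in m; the calibration is good to about 2 mm. A picture is of the moment at which its call begins: read the wrist's pose just before it. camera_model takes no time and is no camera call; for the wrist camera it gives the pose at the moment of the call.
- arm.job_done(): hands the job in; it is judged then, once.
The state is a dict: "time_s": time; "joint_pos": joint angles; "qd": joint speeds; "effort": joint torques, N m; "tool_pos": TCP position; "ee_rot": TCP orientation; "contact_force": force on the tool from outside, world axes, zero at the start; "moment": the same for the moment, N m; "gripper_width": finger opening in m; "grasp_force": force on a finger pad.
Only numpy, scipy, OpenCV 4.12 (cv2) and the standard library are available. Lean on these libraries where they do the work, as an engineer would, in place of code of your own. Each camera call takes 0.05 s, during which the arm holds its last target. There are 200 camera calls.

## Working session

There is one attempt and no reset: what is moved stays moved. The work goes in short steps, Python scripts to look and compute and a tool call to move; the robot and the scene stay as the last step left them, time stands still between calls to the robot, and variables do not carry over. Pictures are saved under pics/ and viewed, at most 10 in all, crops included, and the job is handed in when it is done.

Besides the shell and the picture viewer there is one more tool, called after "Call:" by a JSON object that holds its "name" and its "arguments". carry_out: Moves the arm, as the interface text tells. Its arguments: {"type":"object","properties":{"deltas":{"type":"array"}},"required":["deltas"]}

```bash
mkdir -p pics; ls
python3 - <<'E'
from workcell import arm
import cv2,numpy as np
s=arm.sense()
print({k:np.round(v,3).tolist() for k,v in s.items()})
for n in("scene","side"):
    im=arm.camera(n); cv2.imwrite(f"pics/{n}0.png",im[:,:,::-1]); m=arm.camera_model(n); print(n,m["vfov"],m["cx"],m["cy"],np.round(m["cam_to_world"],3).tolist())
E
```

```text
pics
{'time_s': 0.0, 'joint_pos': [1.105, 0.312, 0.014, 1.513, -0.004, 1.319, -0.027], 'qd': [-0.001, 0.0, 0.001, 0.001, -0.001, -0.001, -0.0], 'effort': [-0.0, -37.991, 0.146, -23.059, 0.012, 0.014, 0.0], 'tool_pos': [0.226, -0.501, 0.23], 'ee_rot': [[0.911, 0.411, -0.001], [0.411, -0.911, 0.002], [-0.0, -0.002, -1.0]], 'contact_force': [1.098, 0.188, -0.283], 'moment': [-0.01, 0.009, -0.003], 'grasp_force': 0.0, 'gripper_width': 0.086}
scene 56.591247993558255 316.3670058354592 240.25657442694475 [[-0.638, 0.627, -0.447, 0.936], [0.77, 0.521, -0.367, 0.3], [0.003, -0.579, -0.816, 0.858], [0.0, 0.0, 0.0, 1.0]]
side 55.12516142798115 322.1304821629348 237.0018407139987 [[0.987, -0.104, 0.119, 0.421], [-0.156, -0.531, 0.833, -0.741], [-0.023, -0.841, -0.54, 0.667], [0.0, 0.0, 0.0, 1.0]]
```

View pics/scene0.png

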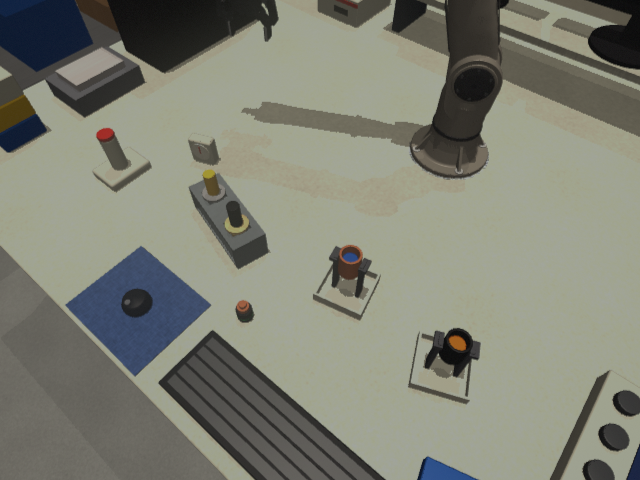

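View pics/side0.png

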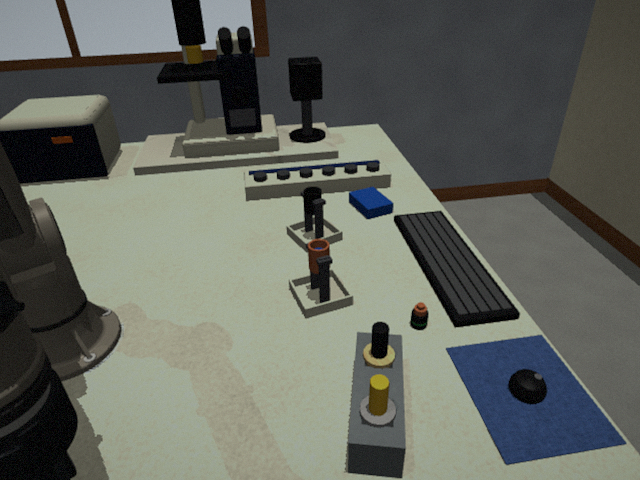

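The scene view shows the yellow rod at (211,183), the black rod at (235,214), and the black tube with the orange plug at (457,343). The other tube, with the blue plug, is at (350,258). In the side view the yellow rod is at (379,396) and the black tube at (313,197).

```bash
cat > h.py <<'E'
import cv2,numpy as np
from workcell import arm
def ray(m,uv):
    f=240/np.tan(np.radians(m["vfov"]/2)); T=np.array(m["cam_to_world"])
    d=T[:3,:3]@np.array([(uv[0]-m["cx"])/f,(uv[1]-m["cy"])/f,1]); return T[:3,3],d/np.linalg.norm(d)
def plane(m,uv,z):
    o,d=ray(m,uv); return o+d*(z-o[2])/d[2]
def proj(m,p):
    f=240/np.tan(np.radians(m["vfov"]/2)); q=np.linalg.inv(m["cam_to_world"])@np.append(p,1); return f*q[0]/q[2]+m["cx"],f*q[1]/q[2]+m["cy"]
def tri(a,b):
    (o,d),(p,e)=a,b; s=np.linalg.lstsq(np.c_[d,-e],p-o,rcond=None)[0]; x,y=o+s[0]*d,p+s[1]*e
    return (x+y)/2,np.linalg.norm(x-y)
def mask(im,lo,hi): return cv2.inRange(cv2.cvtColor(im,cv2.COLOR_RGB2HSV),lo,hi)
def blob(mk,near,r):
    w=np.zeros_like(mk); cv2.circle(w,near,r,255,-1)
    n,l,st,c=cv2.connectedComponentsWithStats(mk&w); i=1+np.argmax(st[1:,4]); return c[i],st[i],l==i
E
python3 - <<'E'
from h import *
I={n:cv2.imread(f"pics/{n}0.png")[:,:,::-1].copy() for n in("scene","side")}
M={n:arm.camera_model(n) for n in I}
Y={}
for n,p in(("scene",(211,183)),("side",(379,396))):
    c,st,_=blob(mask(I[n],(18,120,60),(35,255,255)),p,30); Y[n]=c; print(n,"yellow",c,st)
x,g=tri(ray(M["scene"],Y["scene"]),ray(M["side"],Y["side"])); print("yellow tri",x,g)
c,st,_=blob(mask(I["scene"],(5,120,80),(18,255,255)),(457,343),20); print("orange",c,st,plane(M["scene"],c,.123))
for n,p in(("scene",(457,343)),("side",(313,197))):
    c,st,_=blob(mask(I[n],(0,0,0),(180,255,45)),p,30); print(n,"black",c,st)
v=[cv2.resize(I[n][y-30:y+30,x-40:x+40],(400,300),interpolation=cv2.INTER_CUBIC) for n,x,y in(("scene",211,190),("side",379,400),("scene",457,350),("side",313,205))]
cv2.imwrite("pics/m1.png",np.vstack([np.hstack(v[:2]),np.hstack(v[2:])])[:,:,::-1])
E
```

```text
scene yellow [210.28731343 181.5858209 ] [203 170  15  25 268]
side yellow [378.25867052 394.1632948 ] [369 374  20  42 692]
yellow tri [ 0.55672225 -0.32137617  0.11559324] 0.0002675896751666472
orange [457.29949239 342.58883249] [449 335  17  16 197] [0.54454859 0.29688643 0.123     ]
scene black [454.25921788 350.89050279] [429 329  49  45 895]
side black [312.71513353 206.27596439] [301 187  24  40 674]
```

View pics/m1.png

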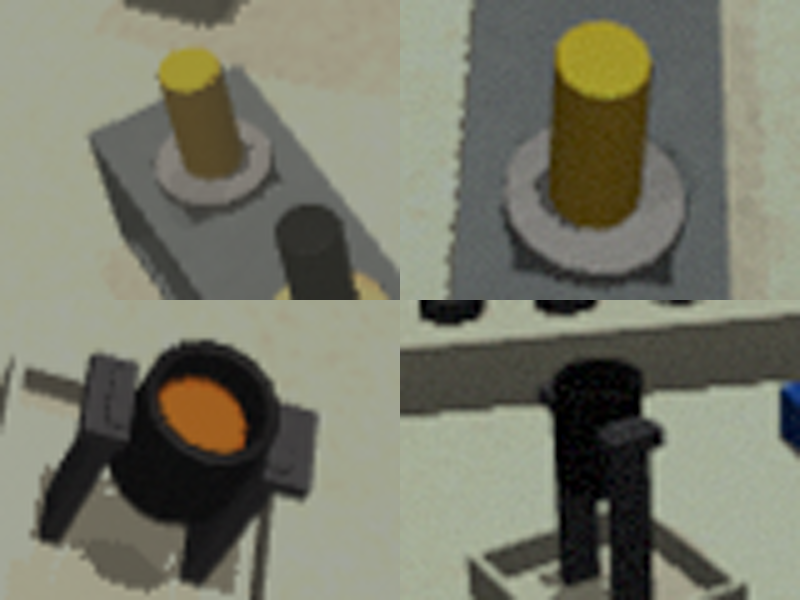

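Crops: the yellow top face is centred at about scene (209,174) and side (379.6,382). The black tube's rim is centred at about scene (458.4,340.5) and side (312.6,190). The posts' clamp blocks sit below the rim.

Run:
```python
from h import *
M={n:arm.camera_model(n) for n in("scene","side")}
for k,a,b,z in(("ytop",(209,174),(379.6,382),.143),("btop",(233,205),(380,328),.143),("rim",(458.4,340.5),(312.6,190),.14),("silv",(350.5,254),(319,245),.14)):
    print(k,plane(M["scene"],a,z).round(4),plane(M["side"],b,z).round(4),tri(ray(M["scene"],a),ray(M["side"],b)))
m=arm.camera_model("wrist");s=arm.sense();R=np.array(s["ee_rot"])
T=np.array(m["cam_to_world"]);print(m["vfov"],"cam in tool",(R.T@(T[:3,3]-s["tool_pos"])).round(4),(R.T@T[:3,:3]).round(2).tolist())
```

```text
ytop [ 0.5573 -0.3174  0.143 ] [ 0.5571 -0.3224  0.143 ] (array([ 0.55686805, -0.31991596,  0.14049167]), np.float64(0.0019296734048321487))
btop [ 0.5856 -0.2131  0.143 ] [ 0.5857 -0.2181  0.143 ] (array([ 0.58549741, -0.21517523,  0.14061758]), np.float64(0.00212439307781595))
rim [0.5491 0.2965 0.14  ] [0.5481 0.2934 0.14  ] (array([0.54836435, 0.29649568, 0.13847775]), np.float64(0.00020671908319843467))
silv [0.5253 0.0481 0.14  ] [0.5262 0.0427 0.14  ] (array([0.5255376 , 0.04702323, 0.13788442]), np.float64(0.0027152058346355794))
62.881081783331275 cam in tool [ 0.068   0.0005 -0.1435] [[0.0, -0.96, -0.26], [1.0, 0.0, 0.0], [-0.0, -0.26, 0.96]]
```

Call:
{"name": "carry_out", "arguments": {"deltas": [[[0.05, -0.004, 0], [0, 0, -5], 0.085], [[0.105, -0.008, 0], [0, 0, -10], 0.085], [[0.16, -0.012, 0], [0, 0, -15], 0.085], [[0.215, -0.016, 0], [0, 0, -20], 0.085], [[0.27, -0.02, 0], [0, 0, -25], 0.085], [[0.325, -0.025, 0], [0, 0, -30], 0.085], [[0.376, -0.029, 0], [0, 0, -35], 0.085], [[0.376, -0.029, 0], [0, 0, -36], 0.085]]}}

```text
time_s: 1.1
tool_pos: [0.5611, -0.3141, 0.2298]
ee_rot: [[0.487, 0.874, 0.001], [0.874, -0.487, 0.005], [0.005, -0.002, -1.0]]
contact_force: [-0.4, -0.3, -0.5]
gripper_width: 0.0853
grasp_force: 0.0
```

Run:
```python
from h import *
s=arm.sense();m=arm.camera_model("wrist");im=arm.camera("wrist");cv2.imwrite("pics/w1.png",im[:,:,::-1])
s=arm.sense();R=np.array(s["ee_rot"]);print(s["time_s"],np.round(s["tool_pos"],4),R.round(3).tolist(),np.abs(s["qd"]).max(),proj(m,[.557,-.32,.143]))
u=tuple(int(a) for a in proj(m,[.557,-.32,.143]))
hsv=mask(im,(18,120,60),(35,255,255));c,st,l=blob(hsv,u,80);print(c,st,plane(m,c,.143))
```

```text
1.15 [ 0.5585 -0.3175  0.2299] [[0.491, 0.871, -0.001], [0.871, -0.491, 0.002], [0.001, -0.002, -1.0]] 0.06279635658047965 (np.float64(313.7490558479859), np.float64(253.74995700382865))
[315.3054881  242.55706654] [ 293  212   44   60 2059] [ 0.56133369 -0.31419697  0.143     ]
```

View pics/w1.png

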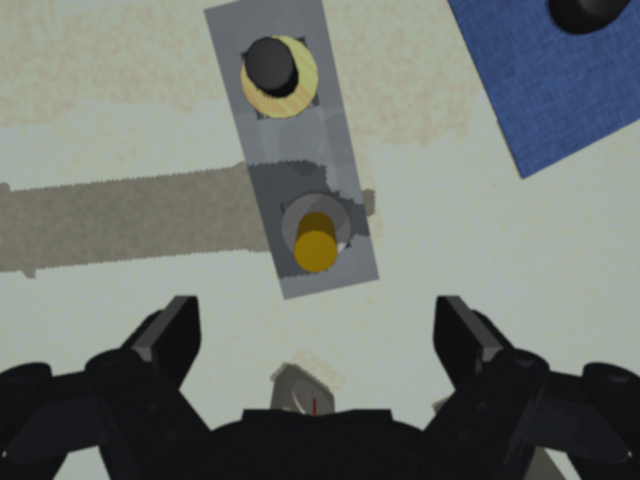

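The wrist view shows the yellow handle's top at about (315,250), on the fingers' centre line and clear of the black rod. I'll take one settled reading before descending.

Run:
```python
from h import *
arm.camera("wrist")
m=arm.camera_model("wrist");im=arm.camera("wrist");s=arm.sense();R=np.array(s["ee_rot"])
c,st,l=blob(mask(im,(18,120,40),(35,255,255)),(315,250),80)
v=im[:,:,0][l];print(st,np.percentile(v,[5,25,50,75,95]))
r=st[2]/2;uv=(st[0]+r-.5,st[1]+st[3]-.5-r*.97);P=plane(m,uv,.143);print(s["time_s"],np.round(s["tool_pos"],4),R.round(3).tolist(),uv,P)
# collar check: grey ring centre is hidden; lower edge of blob only
T=np.array([P[0],P[1],.097]);print("tool delta",(R.T@(T-s["tool_pos"])).round(4))
```

```text
[ 295  201   44   60 2036] [ 75.  80. 128. 130. 132.]
1.25 [ 0.5559 -0.3212  0.2306] [[0.497, 0.868, -0.002], [0.868, -0.497, -0.001], [-0.002, -0.002, -1.0]] (np.float64(316.5), np.float64(239.16)) [ 0.55839545 -0.31902584  0.143     ]
tool delta [0.0033 0.0013 0.1336]
```

Call:
{"name": "carry_out", "arguments": {"deltas": [[[0.002, 0.001, 0.04], [0, 0, 0], 0.085], [[0.002, 0.001, 0.08], [0, 0, 0], 0.085], [[0.002, 0.001, 0.115], [0, 0, 0], 0.085], [[0.002, 0.001, 0.133], [0, 0, 0], 0.085], [[0.002, 0.001, 0.133], [0, 0, 0], 0.085], [[0.002, 0.001, 0.133], [0, 0, 0], 0.06], [[0.002, 0.001, 0.133], [0, 0, 0], 0.04], [[0.002, 0.001, 0.133], [0, 0, 0], 0.0]]}}

```text
time_s: 2.25
tool_pos: [0.5595, -0.3193, 0.0995]
ee_rot: [[0.496, 0.869, 0.002], [0.869, -0.496, -0.001], [0.0, 0.002, -1.0]]
contact_force: [0.1, 0.6, 1.8]
gripper_width: 0.0314
grasp_force: 2.5
```

Call:
{"name": "carry_out", "arguments": {"deltas": [[[0, 0, 0], [0, 0, 0], 0.0], [[0, 0, 0], [0, 0, 0], 0.0], [[0, 0, 0], [0, 0, 0], 0.0], [[0, 0, 0], [0, 0, 0], 0.0]]}}

```text
time_s: 2.75
tool_pos: [0.5595, -0.3192, 0.0995]
ee_rot: [[0.496, 0.869, 0.002], [0.869, -0.496, -0.001], [0.0, 0.002, -1.0]]
contact_force: [-1.0, 0.5, 5.3]
gripper_width: 0.0271
grasp_force: 59.0
```

Call:
{"name": "carry_out", "arguments": {"deltas": [[[0, 0, -0.02], [0, 0, 0], 0.0], [[0, 0, -0.06], [0, 0, 0], 0.0], [[0, 0, -0.1], [0, 0, 0], 0.0], [[0, 0, -0.14], [0, 0, 0], 0.0], [[0, 0, -0.175], [0, 0, 0], 0.0], [[0, 0, -0.19], [0, 0, 0], 0.0], [[0, 0, -0.19], [0, 0, 0], 0.0], [[0, 0, -0.19], [0, 0, 0], 0.0]]}}

```text
time_s: 3.75
tool_pos: [0.558, -0.3187, 0.2858]
ee_rot: [[0.496, 0.869, -0.004], [0.869, -0.496, 0.002], [-0.0, -0.004, -1.0]]
contact_force: [-0.8, -0.0, -2.0]
gripper_width: 0.0265
grasp_force: 59.2
```

Run:
```python
from h import *
im=arm.camera("side");s=arm.sense();R=np.array(s["ee_rot"]);p=np.array(s["tool_pos"])
cv2.imwrite("pics/s2.png",im[:,:,::-1])
print(s["time_s"],p.round(4),s["gripper_width"],s["grasp_force"],np.round(s["contact_force"],1),R.round(3).tolist())
# waypoints: target stop 90 mm short, rotate by 58 deg in world
a=np.radians(58);Rz=np.array([[np.cos(a),-np.sin(a),0],[np.sin(a),np.cos(a),0],[0,0,1]])
Rf=Rz@R;T=np.array([.5485,.2955,p[2]]);W=T-.09*Rf[:,0]
print(W,(R.T@(W-p)).round(4),(R.T@(T-p)).round(4))
```

```text
3.8 [ 0.5579 -0.3187  0.2858] 0.026508365663434712 59.161900877952576 [-0.4  0.1 -1.3] [[0.496, 0.869, -0.004], [0.869, -0.496, 0.002], [-0.0, -0.005, -1.0]]
[0.5911562  0.21625072 0.28579328] [ 0.4811 -0.2362  0.0009] [ 0.5288 -0.3126  0.0013]
```

View pics/s2.png

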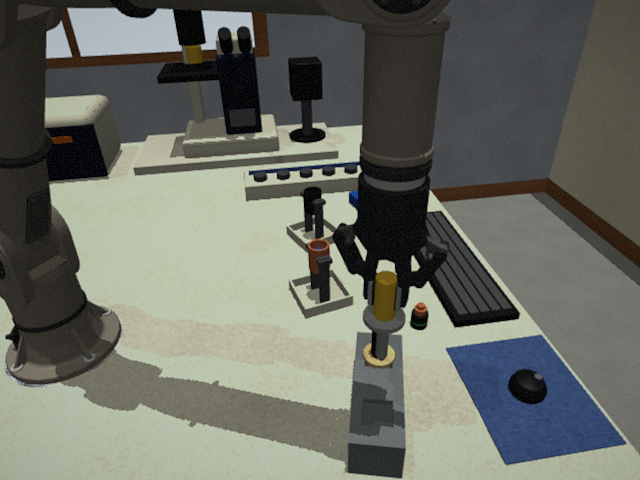

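The side view shows the rod hanging upright from the fingers at (385,310), with its tip clear of the rack. Next I carry it towards the black tube and stop 90 mm short.

Call:
{"name": "carry_out", "arguments": {"deltas": [[[0.02, -0.01, 0], [0, 0, -3], 0.0], [[0.055, -0.027, 0], [0, 0, -7], 0.0], [[0.095, -0.047, 0], [0, 0, -12], 0.0], [[0.135, -0.066, 0], [0, 0, -17], 0.0], [[0.175, -0.086, 0], [0, 0, -22], 0.0], [[0.21, -0.103, 0], [0, 0, -26], 0.0], [[0.2405, -0.118, 0], [0, 0, -29], 0.0]]}}

```text
time_s: 4.68
tool_pos: [0.5746, -0.0474, 0.288]
ee_rot: [[0.005, 1.0, -0.001], [1.0, -0.005, 0.001], [0.001, -0.001, -1.0]]
contact_force: [0.3, -0.0, -1.9]
gripper_width: 0.0269
grasp_force: 59.1
```

Call:
{"name": "carry_out", "arguments": {"deltas": [[[0.04, 0.002, 0], [0, 0, -5], 0.0], [[0.085, 0.004, 0], [0, 0, -10], 0.0], [[0.13, 0.006, 0], [0, 0, -15], 0.0], [[0.175, 0.008, 0], [0, 0, -20], 0.0], [[0.22, 0.011, 0], [0, 0, -24], 0.0], [[0.25, 0.0125, 0], [0, 0, -27], 0.0], [[0.2675, 0.0134, 0], [0, 0, -29], 0.0], [[0.2675, 0.0134, 0], [0, 0, -29], 0.0]]}}

```text
time_s: 5.68
tool_pos: [0.5911, 0.2176, 0.2879]
ee_rot: [[-0.477, 0.879, -0.001], [0.879, 0.477, 0.0], [0.001, -0.001, -1.0]]
contact_force: [-0.1, -0.9, -0.7]
gripper_width: 0.0269
grasp_force: 59.2
```

Run:
```python
from h import *
arm.camera("side");arm.camera("side");arm.camera("side")
m=arm.camera_model("wrist");im=arm.camera("wrist");s=arm.sense();R=np.array(s["ee_rot"]);p=np.array(s["tool_pos"])
cv2.imwrite("pics/w2.png",im[:,:,::-1])
print(s["time_s"],p.round(4),s["gripper_width"],R.round(3).tolist(),np.abs(s["qd"]).max())
print(proj(m,[.5485,.2955,.14]))
T=np.array([.5485,.2955,p[2]]);print((R.T@(T-p)).round(4))
```

```text
5.875 [0.5929 0.2134 0.2883] 0.026693573012961082 [[-0.471, 0.882, 0.0], [0.882, 0.471, -0.002], [-0.002, -0.0, -1.0]] 0.004063792886570294
(np.float64(314.63435278222266), np.float64(86.71619720996739))
[ 0.0934 -0.0005 -0.0002]
```

View pics/w2.png

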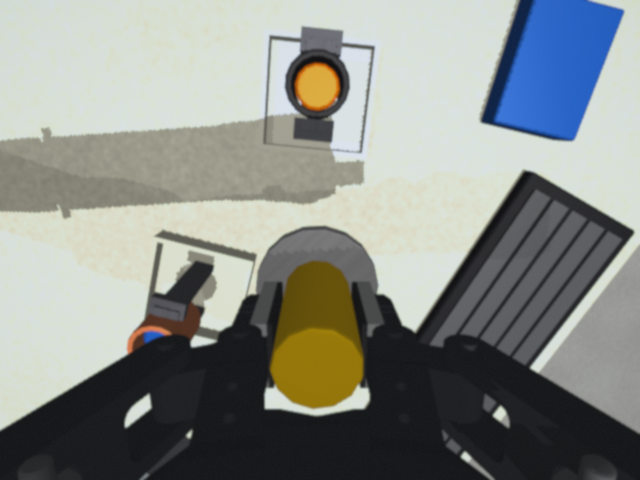

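The wrist view shows the black tube's rim centred at about (317.5,84), with orange inside it. The rod is straight in the fingers, with its collar centred at about (317,286) and a half width of 60 px.

Run:
```python
from h import *
m=arm.camera_model("wrist");s=arm.sense();R=np.array(s["ee_rot"]);p=np.array(s["tool_pos"])
P=plane(m,(317.5,84),.14);print("rim",P)
zc=p[2]+.0145  # handle centre: TCP was .0990 with centre at .113
t=lambda uv,z:(R.T@(plane(m,uv,z)-p)).round(4)
f=240/np.tan(np.radians(m["vfov"]/2));print("handle top",t((317,363),zc+.03),"collar",t((317,286),zc-.03),"collar edge",t((317,227),zc-.03))
print("rim delta in tool",(R.T@(P-p)).round(4))
```

```text
rim [0.54957635 0.29795309 0.14      ]
handle top [ 0.001   0.0011 -0.0445] collar [-0.0004  0.0012  0.0155] collar edge [0.0261 0.0012 0.0155]
rim delta in tool [0.0953 0.0017 0.1482]
```

Call:
{"name": "carry_out", "arguments": {"deltas": [[[0.03, 0, 0], [0, 0, 0], 0.0], [[0.065, 0.001, 0], [0, 0, 0], 0.0], [[0.09, 0.001, 0], [0, 0, 0], 0.0], [[0.095, 0.001, 0], [0, 0, 0], 0.0], [[0.095, 0.001, 0], [0, 0, 0], 0.0], [[0.095, 0.001, 0], [0, 0, 0], 0.0]]}}

```text
time_s: 6.62
tool_pos: [0.5496, 0.2975, 0.2881]
ee_rot: [[-0.471, 0.882, 0.001], [0.882, 0.471, -0.002], [-0.002, -0.0, -1.0]]
contact_force: [-0.0, 0.5, -1.5]
gripper_width: 0.0267
grasp_force: 59.2
```

Run:
```python
from h import *
a=arm.camera("scene");b=arm.camera("side");s=arm.sense();R=np.array(s["ee_rot"]);p=np.array(s["tool_pos"])
print(s["time_s"],p.round(4),(R.T@(np.array([.5496,.298,p[2]])-p)).round(4),R[:,2].round(4))
z=lambda i,x,y:cv2.resize(i[y-60:y+60,x-53:x+53],(400,453),interpolation=cv2.INTER_CUBIC)
cv2.imwrite("pics/c3.png",np.hstack([z(a,457,320),z(b,313,160)])[:,:,::-1])
```

```text
6.725 [0.5492 0.2981 0.2881] [-0.0002  0.0003  0.    ] [ 3.e-04 -9.e-04 -1.e+00]
```

View pics/c3.png

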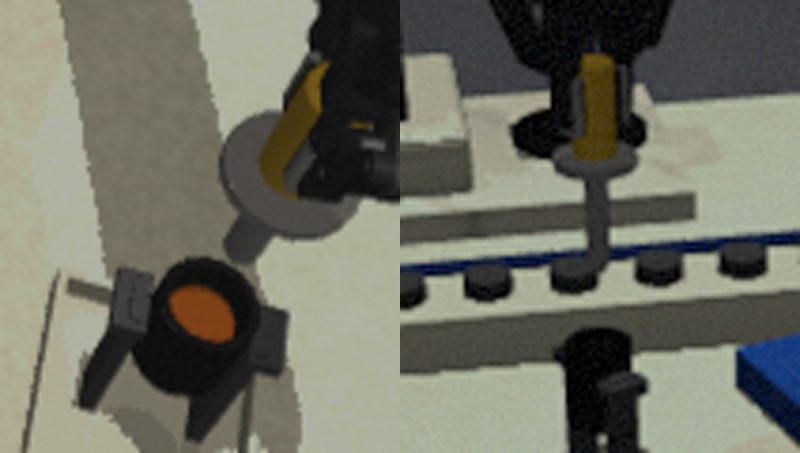

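The scene and side crops show the rod upright directly over the black tube, at x≈597 in the side crop against the tube's x≈598. Now I descend to just above the plug.

Call:
{"name": "carry_out", "arguments": {"deltas": [[[0, 0, 0.02], [0, 0, 0], 0.0], [[0, 0, 0.04], [0, 0, 0], 0.0], [[0, 0, 0.055], [0, 0, 0], 0.0], [[0, 0, 0.064], [0, 0, 0], 0.0], [[0, 0, 0.064], [0, 0, 0], 0.0]]}}

```text
time_s: 7.35
tool_pos: [0.5481, 0.2994, 0.2237]
ee_rot: [[-0.474, 0.881, -0.001], [0.881, 0.474, -0.001], [-0.0, -0.001, -1.0]]
contact_force: [-0.1, -0.1, -1.8]
gripper_width: 0.027
grasp_force: 59.2
```

Call:
{"name": "carry_out", "arguments": {"deltas": [[[0, 0, 0.004], [0, 0, 0], 0.0], [[0, 0, 0.008], [0, 0, 0], 0.0], [[0, 0, 0.012], [0, 0, 0], 0.0], [[0, 0, 0.016], [0, 0, 0], 0.0], [[0, 0, 0.02], [0, 0, 0], 0.0], [[0, 0, 0.02], [0, 0, 0], 0.0]]}}

```text
time_s: 8.1
tool_pos: [0.5499, 0.3023, 0.2097]
ee_rot: [[-0.474, 0.88, 0.008], [0.88, 0.474, 0.006], [0.001, 0.01, -1.0]]
contact_force: [-1.3, 0.2, 12.6]
gripper_width: 0.0267
grasp_force: 61.0
```

Call:
{"name": "carry_out", "arguments": {"deltas": [[[-0.001, -0.001, 0.005], [0, 0, 0], 0.0], [[-0.002, -0.001, 0.01], [0, 0, 0], 0.0], [[-0.003, -0.002, 0.015], [0, 0, 0], 0.0], [[-0.003, -0.002, 0.018], [0, 0, 0], 0.0], [[-0.003, -0.002, 0.018], [0, 0, 0], 0.0]]}}

```text
time_s: 8.72
tool_pos: [0.5513, 0.2991, 0.1909]
ee_rot: [[-0.474, 0.881, 0.011], [0.881, 0.474, 0.007], [0.001, 0.013, -1.0]]
contact_force: [1.9, 2.2, 8.3]
gripper_width: 0.0269
grasp_force: 60.2
```

Run:
```python
from h import *
a=arm.camera("scene");b=arm.camera("side");s=arm.sense();R=np.array(s["ee_rot"]);p=np.array(s["tool_pos"])
print(s["time_s"],p.round(4),(R.T@(np.array([.5496,.298,p[2]])-p)).round(4),R[:,2].round(4),np.round(s["contact_force"],1))
z=lambda i,x,y:cv2.resize(i[y-60:y+60,x-53:x+53],(400,453),interpolation=cv2.INTER_CUBIC)
cv2.imwrite("pics/c4.png",np.hstack([z(a,457,345),z(b,313,190)])[:,:,::-1])
```

```text
8.825 [0.5513 0.2991 0.1909] [-0.0001 -0.002  -0.    ] [ 0.0105  0.0071 -0.9999] [2.2 1.9 9.4]
```

View pics/c4.png

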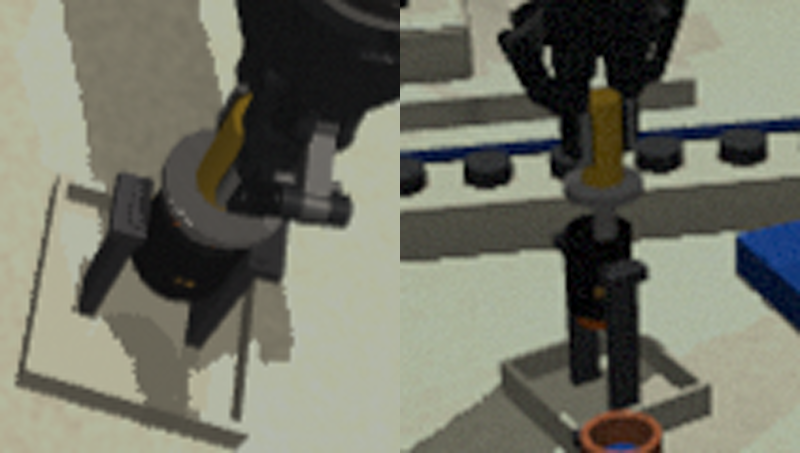

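The side crop shows orange emerging below the tube at (595,322), and the collar still above the rim. I keep pushing down.

Call:
{"name": "carry_out", "arguments": {"deltas": [[[0, -0.001, 0.005], [0, 0, 0], 0.0], [[0, -0.001, 0.01], [0, 0, 0], 0.0], [[0, -0.001, 0.014], [0, 0, 0], 0.0], [[0, -0.001, 0.017], [0, 0, 0], 0.0], [[0, -0.001, 0.019], [0, 0, 0], 0.0], [[0, -0.001, 0.019], [0, 0, 0], 0.0]]}}

```text
time_s: 9.57
tool_pos: [0.5467, 0.2955, 0.1667]
ee_rot: [[-0.474, 0.881, -0.001], [0.881, 0.474, -0.001], [-0.0, -0.001, -1.0]]
contact_force: [-1.1, -0.3, -1.6]
gripper_width: 0.0266
grasp_force: 59.3
```

Call:
{"name": "carry_out", "arguments": {"deltas": [[[0, 0, 0.001], [0, 0, 0], 0.0], [[0, 0, 0.002], [0, 0, 0], 0.0], [[0, 0, 0.003], [0, 0, 0], 0.0], [[0, 0, 0.003], [0, 0, 0], 0.0]]}}

```text
time_s: 10.07
tool_pos: [0.547, 0.2958, 0.1646]
ee_rot: [[-0.474, 0.881, 0.0], [0.881, 0.474, 0.0], [-0.0, 0.0, -1.0]]
contact_force: [0.5, -0.3, 0.3]
gripper_width: 0.0267
grasp_force: 59.5
```

Call:
{"name": "carry_out", "arguments": {"deltas": [[[0, 0.002, 0.001], [0, 0, 0], 0.0], [[0, 0.002, 0.002], [0, 0, 0], 0.0], [[0, 0.002, 0.003], [0, 0, 0], 0.0], [[0, 0.002, 0.003], [0, 0, 0], 0.0]]}}

```text
time_s: 10.58
tool_pos: [0.548, 0.2964, 0.1645]
ee_rot: [[-0.474, 0.881, 0.0], [0.881, 0.474, -0.001], [-0.001, -0.0, -1.0]]
contact_force: [-5.5, -4.7, 13.4]
gripper_width: 0.0265
grasp_force: 60.8
```

Run:
```python
from h import *
a=arm.camera("scene");b=arm.camera("side");s=arm.sense();R=np.array(s["ee_rot"]);p=np.array(s["tool_pos"])
print(s["time_s"],p.round(4),(R.T@(np.array([.5496,.298,p[2]])-p)).round(4),R[:,2].round(4),np.round(s["contact_force"],1))
z=lambda i,x,y:cv2.resize(i[y-60:y+60,x-53:x+53],(400,453),interpolation=cv2.INTER_CUBIC)
cv2.imwrite("pics/c5.png",np.hstack([z(a,457,345),z(b,313,200)])[:,:,::-1])
```

```text
10.675 [0.548  0.2964 0.1645] [ 0.0007  0.0022 -0.    ] [ 2.0e-04 -1.1e-03 -1.0e+00] [-6.6 -3.5 13.2]
```

View pics/c5.png

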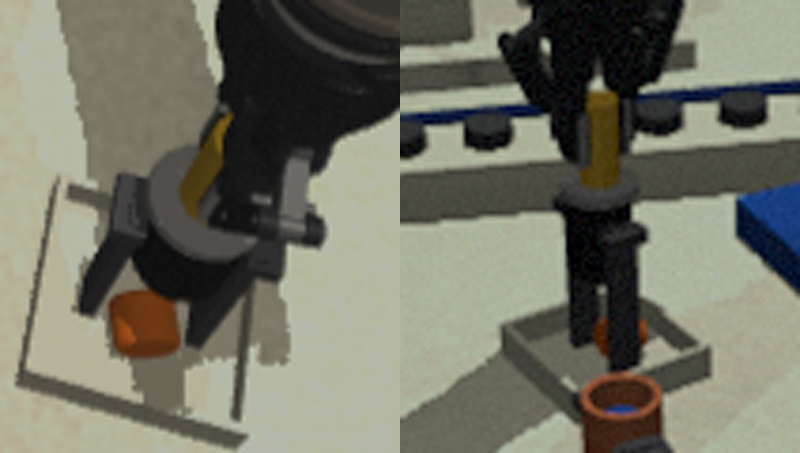

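The crops show the orange plug lying in the white tray, scene crop (145,322). The collar is seated on the rim, confirmed by 13 N and no further descent. The blue plug is still in its tube. Now I release and retreat.

Call:
{"name": "carry_out", "arguments": {"deltas": [[[0, 0, -0.002], [0, 0, 0], 0.0], [[0, 0, -0.002], [0, 0, 0], 0.035], [[0, 0, -0.002], [0, 0, 0], 0.05], [[0, 0, -0.002], [0, 0, 0], 0.07], [[0, 0, -0.002], [0, 0, 0], 0.085], [[0, 0, -0.002], [0, 0, 0], 0.085], [[0, 0, -0.002], [0, 0, 0], 0.085], [[0, 0, -0.002], [0, 0, 0], 0.085]]}}

```text
time_s: 11.68
tool_pos: [0.5487, 0.2967, 0.1633]
ee_rot: [[-0.474, 0.881, -0.0], [0.881, 0.474, -0.0], [-0.0, -0.0, -1.0]]
contact_force: [-0.8, -0.3, -0.2]
gripper_width: 0.085
grasp_force: 0.0
```

Call:
{"name": "carry_out", "arguments": {"deltas": [[[0, 0, -0.015], [0, 0, 0], 0.085], [[0, 0, -0.04], [0, 0, 0], 0.085], [[0, 0, -0.07], [0, 0, 0], 0.085], [[0, 0, -0.1], [0, 0, 0], 0.085], [[0, 0, -0.13], [0, 0, 0], 0.085], [[0, 0, -0.15], [0, 0, 0], 0.085], [[0, 0, -0.15], [0, 0, 0], 0.085], [[0, 0, -0.15], [0, 0, 0], 0.085]]}}

```text
time_s: 12.68
tool_pos: [0.5485, 0.2965, 0.3128]
ee_rot: [[-0.474, 0.881, -0.001], [0.881, 0.474, -0.001], [-0.0, -0.001, -1.0]]
contact_force: [-0.4, 0.3, 0.4]
gripper_width: 0.0851
grasp_force: 0.0
```

Run:
```python
from h import *
a=arm.camera("scene");b=arm.camera("side");s=arm.sense();p=np.array(s["tool_pos"])
print(s["time_s"],p.round(4),s["gripper_width"],np.round(s["contact_force"],1))
cv2.imwrite("pics/c6.png",np.hstack([cv2.resize(i[y-80:y+80,x-80:x+80],(400,400)) for i,x,y in((a,430,330),(b,313,210))])[:,:,::-1])
```

```text
12.775 [0.5483 0.2962 0.312 ] 0.08501691443159287 [-0.2  0.2  0.2]
```

View pics/c6.png

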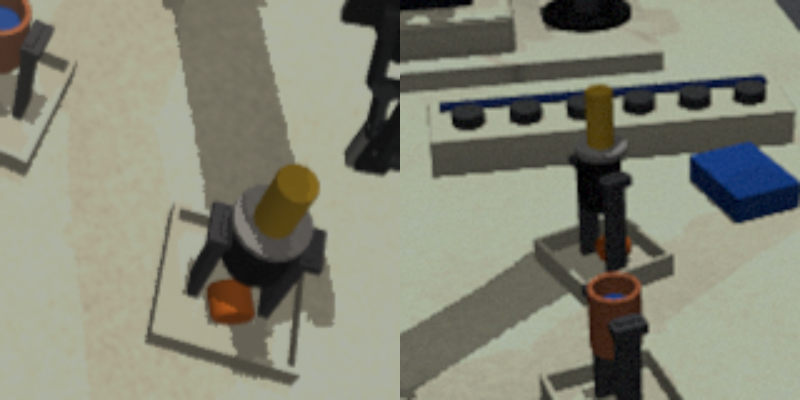

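The rod stands upright in the black tube with its collar on the rim. The orange plug is in the tray, the blue plug is still in its tube, and the gripper is clear.

```bash
python3 -c "
from workcell import arm
print(arm.job_done())"
```

```text
the job is handed in; nothing more can be done
None
```

The job is done and handed in at about 13 s: the orange plug is in the white tray, the push rod stands released in the black tube with its collar on the rim, and the blue plug is still in its tube.

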